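# Clamp a brass tube in the sawing jig

## Task

Get the square brass tube ready for sawing: lay it on the bed of the green sawing jig under the clamp pad, pushed fully home so that its end butts against the end stop and its side lies along the fence. Then turn the clamp's handle bar clockwise until the pad meets the tube and snug it by feel, until the bar takes about half as much effort again as it took running free, no tighter, because the thin tube dents. Let go, and leave the other things on the bench where they are.

Things in the scene. Friction and masses are not known exactly. Their poses are not given: they have to be found in the camera images.
- saw_jig: green cast sawing jig, bolted to the bench (fixed; place and yaw vary). Origin on the bench top under the screw axis; z up, +x along the fence to the end stop, +y from the bed to the fence. Flat bed 14 mm above the bench, x = -72 to 40, y = -30 to 58 mm, with 6 mm bolt heads at its corners. The channel for the tube is open towards -x and -y
- jig_home (a point): where the middle of the tube's underside lies when it is home: on the bed, at x = -65, y = 0 mm of the jig. The tube then sticks out 83 mm past the bed's -x edge, where it can be held
- stop_face (a point): point on the face of the aluminium end stop (faces the jig's -x), at bed level, on the centre line of the channel; the stop stands 24 mm above the bed and is 12 mm thick
- fence_face (a point): point on the face of the aluminium fence (faces the jig's -y), at bed level; the fence runs along the jig's x from 52 mm behind this point to 39 mm ahead, 24 mm above the bed, 12 mm thick
- boss_top (a point): top of the round boss (radius 16 mm) that carries the screw, 94 mm above the bench, underside at 68 mm. A 24 mm wide arm runs from it in the jig's +y, over the fence, to a column at y = 36 to 52 mm; neither is higher than the boss
- brass_tube: loose square brass tube, 20 x 20 mm, 180 mm long, wall 1.5 mm, about 0.17 kg, lying on a 3 mm white board on the bench at the start. Origin at the middle of its underside, x along the tube (both ends alike), z up
- clamp_pad: round steel pad of the clamp, 20 mm across, on the screw axis; origin at the centre of its lower face. It does not turn; it goes down 16 mm per clockwise turn of the screw (quick four-start thread) and starts 5 to 12 mm above the top of a tube lying on the bed. Tube and seat give only about half a millimetre under the snug load
- clamp_screw: the clamp's screw, moving down with the pad; origin on its axis at the pad's lower face, x axis along the handle bar. Clockwise from above tightens. Running free it takes a steady 0.20 N m (5.9 N at 34 mm from the axis) and 0.0025 N m more for each newton on the tube: 0.30 N m is about 40 N on the tube, as wanted; 80 N dents it. It stays where it is left
- bar_mid (a point): middle of the clamp's steel handle bar, on the screw axis, 82 mm above the pad's lower face (128 to 116 mm above the bench); the bar is 7 mm thick and level. The screw's head round it is 19 mm across and 20 mm high. The bar may be pushed round at one end or gripped and twisted from above
- bar_end (a point): centre of the 12 mm ball at one end of the handle bar, 44 mm from the axis; the other end is alike
- spool_green: reel of solder with green flanges, 70 x 62 x 36 mm; bystander
- spool_blue: reel of solder with blue flanges, 70 x 62 x 36 mm; bystander
- wool_tin: open grey tin of brass wool, 62 mm across, 38 mm high; bystander
- side_cutters: cutters with white handles, 51 x 115 x 11 mm; bystander
- screwdriver_2: small screwdriver with yellow handle, 102 mm long; bystander
- pill_tub: cream tub with a white lid, 33 mm across, 55 mm high; bystander

How it is judged (in metres and radians):
On the way, in this order (a step that is already met when the one before it is completed fails the run):
1. the tube lies home on the jig's bed against stop and fence (x of brass_tube in the frame of saw_jig between -0.0678 and -0.062 m and y of brass_tube in the frame of saw_jig between -0.0025 and 0.003 m and z of brass_tube in the frame of saw_jig between 0.009 and 0.017 m and angle between the x axis of brass_tube and the x axis of saw_jig, either way round below 0.03 rad), for 0.2 s.
2. the pad has met the tube (contact force between clamp_pad and brass_tube above 3 N), for 0.05 s.
At the end, for the whole second after the job is handed in: The tube lies on the bed with its end within 2.8 mm of the stop, its side within 2.5 mm of the fence and in line with it to 0.03 rad, at rest, and the pad presses on it with 24 to 60 N by itself (all of step 1 and contact force between clamp_pad and brass_tube between 24 and 60 N and linear speed of brass_tube below 0.01 m/s); the robot touches nothing.
It fails at once if the pad presses the tube with more than 80 N (dented) (contact force between clamp_pad and brass_tube above 80 N).
It fails at once if another thing on the bench is moved by more than 20 mm (distance of any of spool_green, spool_blue, wool_tin, side_cutters, screwdriver_2, pill_tub from where it was at the start of the episode above 0.02 m).
It also fails if it takes over 72 s, if anything falls off the work surface, if the arm or the gripper's body presses on something with over 40 N, if the wrist force passes 120 N, or if a joint passes its speed limit or range.

## Robot

A 6-joint arm with a two-finger parallel gripper is mounted at the origin on a cart in front of the work surface, level with it; the furniture and walls round the work are solid. World frame = base frame: x ahead of the robot, y to its left, z up, the work surface at z = 0. Lengths are in mm, angles in rad, forces in N, time in s.
With the tool pointing down it reaches from about 350 to 975 mm from the base axis. Payload 7.1 kg.
Tool frame: the origin (TCP) lies on the centre line of the jaws, within the pads' length; the fingertips stand ctrl.tip_reach ahead of it and the grasp point (between the pads) lies 8 mm behind it (ctrl.tip_reach is the distance from the TCP to the fingertips, in mm); z points along the fingers, y is the line along which they close (so a half turn about z gives the same grasp; the last joint's range is limited). The gripper opens to 88 mm and grips with 3 to 60 N. Pads are 20 mm wide; open, the fingers measure 115 mm over their backs; the gripper's body (75 mm by 178 mm) begins 61 mm behind the grasp point.
Start: joints at [1.157, 0.423, 1.63, -0, 1.089, -0.019], TCP at [240.357, 576.917, 233.675] pointing down, gripper open.
Joint ranges: [-3, 3], [-0.9, 2.11], [0.09, 2.58], [-1.31, 4.45], [0.11, 2.69], [-2.54, 2.54]. Speed limits (rad/s): [2.39, 2.39, 3.01, 3.14, 3.14, 3.14].

## Interface

Orientations are given as a 3x3 rotation matrix whose columns are the frame's x, y, z axes.
In Python, from bench import readout, imaging, workorder, ctrl gives the robot as it stands.
- The arm moves only by the tool carry_out, never from a script. Its argument "motion" is a list of rows, each a list of 3 entries, a list of its own where there are three numbers: the turn, a rotation vector about the world's x, y, z in rad, then the shift along the world's x, y, z in m, then the finger opening in m, from 0 to 0.0878. In form: [[[wx, wy, wz], [tx, ty, tz], grip], ...]. A call has 1 to 8 rows; each row is the pose to reach, as a shift and turn from the pose commanded when the call began; what a row does not reach only later rows make up. A row lasts 1/10 s, in which the tool goes at most 50 mm and 8.59 degrees, less where a joint would pass 70% of its speed; a pose out of reach is approached as far as the arm can. A call with a gripper value outside its range is refused whole. The fingers move at their own pace and stop on an object; "force" is the grip in N (left out, the last holds). Time passes only in rows, so rows that repeat a pose let the fingers close. It gives the time, the measured TCP pose, the force, the opening and the grip force at its end, in the units of the state.
- readout.state(): the state, without advancing time (a new reading comes with each control period).
- imaging.read_camera(name): name is "side" or "top" or "wrist"; returns a dict with "frame" (384x512x3 uint8, red, green, blue), "fx", "fy", "cx", "cy" (pixels), "dist_coeffs" ([k1, k2, p1, p2, k3] as OpenCV has them; the pictures are not rectified), "R" (3x3) and "t" (3): a world point X has camera coordinates R X + t; the wrist camera has in their place "T_tool_cam" (4x4, takes a point from camera to tool coordinates, whose origin is the TCP and whose axes are the flange's). Camera axes: x right, y down, z forward; pixel columns grow to the right and rows downward; lengths in mm; the calibration is good to about 2 mm. A picture is of the moment at which its call begins: read the wrist's pose just before it. There is no depth.
- workorder.sign_off(): hands the job in; it is judged then, once.
Trained networks look in a picture, given as the dict that the camera call returned (one of the last four; its "shot" number tells which), for a name from the list of things; names that differ only in an ending like _2 or _b are one class to them, and where a whole thing is asked for, a point or a joint stands for the part that bears it (a point fixed in the world has none). Each returns a list of dicts, best first, with "score" (0 to 1); they miss things now and then, are a little off and sometimes report something else, mostly with a low value. They report only what shows in the picture. A call takes as long as a camera call.
- imaging.regions_of(picture, label): "mask" (384x512 bool, what is visible of it) and "at" ([row, column] in pixels, amid what is visible of it).
The state is a dict: "time_s": time; "joint_positions": joint angles; "qd": joint speeds; "effort": joint torques, N m; "position": TCP position; "eef_rot": TCP orientation; "contact_force": force on the tool from outside, world axes, zero at the start; "torque": the same for the moment, N m; "opening": opening from 0.0 (shut) to 1.0 (fully open); "finger_force": force on a finger pad.
Only numpy, scipy, OpenCV 4.12 (cv2) and the standard library are available. Lean on these libraries where they do the work, as an engineer would, in place of code of your own. Each camera call takes 0.05 s, during which the arm holds its last target. There are 200 camera calls.

## Working session

There is one attempt and no reset: what is moved stays moved. The work goes in short steps, Python scripts to look and compute and a tool call to move; the robot and the scene stay as the last step left them, time stands still between calls to the robot, and variables do not carry over. Pictures are saved under pics/ and viewed, at most 10 in all, crops included, and the job is handed in when it is done.

Besides the shell and the picture viewer there is one more tool, called after ">>>" by a JSON object that holds its "fn" and its "kwargs". carry_out: Moves the arm, as the interface text tells. Its arguments: {"type":"object","properties":{"motion":{"type":"array"},"force":{"type":"number"}},"required":["motion"]}

```bash
ls; mkdir -p pics
cat > h.py <<'E'
import numpy as np, cv2
from bench import readout, imaging, workorder, ctrl
def ray(p,uv):
    K=np.array([[p['fx'],0,p['cx']],[0,p['fy'],p['cy']],[0,0,1.]])
    n=cv2.undistortPoints(np.array(uv,float).reshape(-1,1,2),K,np.array(p['dist_coeffs'],float)).reshape(-1,2)
    d=np.c_[n,np.ones(len(n))]
    R,t=np.array(p['R']),np.array(p['t']).ravel()
    return -R.T@t, d@R      # origin, world directions
def atz(p,uv,z):
    o,d=ray(p,uv); return o+d*((z-o[2])/d[:,2])[:,None]
def proj(p,X):
    K=np.array([[p['fx'],0,p['cx']],[0,p['fy'],p['cy']],[0,0,1.]])
    R=np.array(p['R']);t=np.array(p['t'],float).ravel()
    return cv2.projectPoints(np.array(X,float).reshape(-1,1,3),cv2.Rodrigues(R)[0],t,K,np.array(p['dist_coeffs'],float))[0].reshape(-1,2)
def tri(p1,uv1,p2,uv2):
    o1,d1=ray(p1,[uv1]);o2,d2=ray(p2,[uv2]);d1,d2=d1[0],d2[0]
    s=np.linalg.lstsq(np.c_[d1,-d2],o2-o1,rcond=None)[0]
    a,b=o1+s[0]*d1,o2+s[1]*d2
    return (a+b)/2,np.linalg.norm(a-b)
def cam(name):
    s=readout.state()
    p=imaging.read_camera(name)
    if name=='wrist':
        T=np.array(p['T_tool_cam']);Rt=np.array(s['eef_rot']);
        Rw=Rt@T[:3,:3];tw=Rt@T[:3,3]+np.array(s['position'])
        p['R']=Rw.T;p['t']=-Rw.T@tw
    return p
def save(p,n): cv2.imwrite('pics/'+n,cv2.cvtColor(p['frame'],cv2.COLOR_RGB2BGR))
E
python3 - <<'E'
from h import *
s=readout.state();print(s,ctrl.tip_reach)
P={}
for n in('top','side'):
    p=cam(n);P[n]=p;o,_=ray(p,[[256,192]]);print(n,o,p['fx'])
    for l in('saw_jig','brass_tube','clamp_pad','clamp_screw','bar_mid','bar_end','stop_face','fence_face','boss_top','jig_home'):
        try:
            for r in imaging.regions_of(p,l)[:2]:
                m=r['mask'];ys,xs=np.nonzero(m);print(l,round(r['score'],2),r['at'],m.sum(),xs.min(),xs.max(),ys.min(),ys.max())
        except Exception as e: print(l,e)
im=np.vstack([P['top']['frame'],P['side']['frame']])
im=np.hstack([P['top']['frame'],P['side']['frame']])
cv2.imwrite('pics/a.png',cv2.cvtColor(P['top']['frame'],cv2.COLOR_RGB2BGR));cv2.imwrite('pics/b.png',cv2.cvtColor(P['side']['frame'],cv2.COLOR_RGB2BGR))
E
```

```text
pics
{'time_s': 0.0, 'joint_positions': array([ 1.15700804e+00,  4.23825338e-01,  1.63068830e+00, -1.14539751e-05,
        1.08862870e+00, -1.89849502e-02]), 'qd': array([ 0.0011592 , -0.00061414,  0.00076915,  0.00050944, -0.00069488,
       -0.0010998 ]), 'effort': array([-1.12520720e-03, -5.44618535e+01, -2.73666215e+01,  6.43422687e-02,
        2.27850740e-02, -1.10058850e-04]), 'position': array([240.14122795, 576.4296553 , 232.91204692]), 'eef_rot': array([[-9.23074262e-01,  3.84621280e-01, -6.13808431e-04],
       [ 3.84621770e-01,  9.23073166e-01, -1.42298198e-03],
       [ 1.92809406e-05, -1.54960213e-03, -9.99998799e-01]]), 'contact_force': array([ 0.544543  , -0.0973058 ,  0.73815832]), 'torque': array([0.00129251, 0.02850084, 0.02844726]), 'finger_force': 0.0, 'opening': 1.0021882091416172} 11.0
top [ 574.46168304  115.37194674 1046.61555977] 359.04973960321837
saw_jig 0.94 [194.8, 224.2] 1117 208 241 177 215
brass_tube 0.64 [231.4, 379.9] 521 347 411 229 237
brass_tube 0.53 [170.7, 138.5] 184 129 146 164 176
clamp_pad 0.73 [188.4, 224.0] 170 210 239 176 201
clamp_screw 0
[... 405 characters left out ...]
.2, 224.4] 1192 207 241 176 216
side [ 367.94434267 1050.50837215  907.21555604] 408.91533257672205
saw_jig 0.95 [236.4, 267.4] 1109 249 287 200 251
brass_tube 0.46 [158.7, 324.6] 193 317 330 144 174
clamp_pad 0.65 [204.4, 262.8] 117 250 277 199 213
clamp_pad 0.63 [208.0, 261.8] 156 250 276 200 214
clamp_screw 0.72 [204.4, 261.1] 84 249 277 200 214
bar_end 0.2 [233.5, 266.4] 1141 248 287 200 251
stop_face 0.67 [236.1, 263.3] 1136 248 287 200 252
stop_face 0.55 [203.7, 262.3] 126 249 277 200 214
fence_face 0.69 [231.8, 263.3] 1184 249 287 199 252
boss_top 0.98 [235.2, 264.5] 1205 248 288 199 251
boss_top 0.74 [224.0, 210.5] 281 200 217 216 234
jig_home 0.79 [235.9, 265.9] 1183 248 287 200 252
```

View pics/a.png

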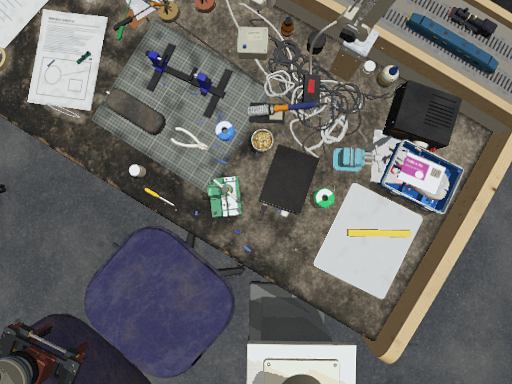

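View pics/b.png

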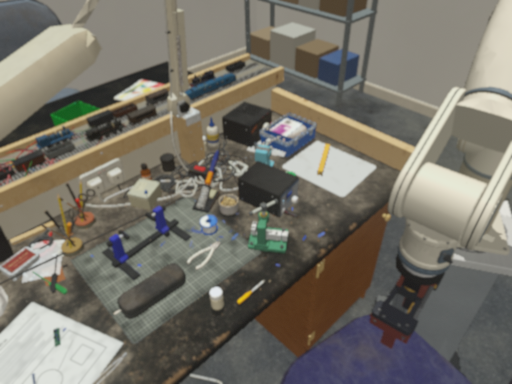

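Top shows the tube at (347–411, 233) on the white board and the jig at (224,195), with the green spool at (324,198) between them. The side view shows the same layout. I'll get rough positions next.

Run:
```python
from h import *
p=cam('top');q=cam('side')
for n,uv,z in (('tubeL',[347,233],23),('tubeR',[411,233.5],23),('jig',[224,192],90),('green',[324,198],36),('blue',[224,130],36),('tin',[262,140],38),('cutters',[190,138],8),('driver',[158,197],8),('tub',[137,171],55),('black box',[290,180],40)):
    print(n,atz(p,[uv],z).round(0))
r=imaging.regions_of(p,'brass_tube')[0]['mask'];b=imaging.regions_of(q,'brass_tube')
ys,xs=np.nonzero(r);print(cv2.minAreaRect(np.c_[xs,ys].astype(np.float32)))
print('tri',tri(p,[379.5,233],q,[324.,159.]))
w=cam('wrist');print(np.array(w['T_tool_cam']).round(3),w['fx'])
c=p['frame'][160:232,190:260];d=q['frame'][190:262,233:303]
im=np.hstack([cv2.resize(c,None,fx=5.5,fy=5.5,interpolation=3),cv2.resize(d,None,fx=5.5,fy=5.5,interpolation=3)])
cv2.imwrite('pics/c.png',im[:,:,::-1])
```

```text
tubeL [[ 475. -121.   23.]]
tubeR [[ 475. -305.   23.]]
jig [[588. 222.  90.]]
green [[574. -53.  36.]]
blue [[765. 230.  36.]]
tin [[736. 122.  38.]]
cutters [[746. 333.   8.]]
driver [[572. 425.   8.]]
tub [[645. 473.  55.]]
black box [[623.  43.  40.]]
((378.4915771484375, 232.83731079101562), (63.055294036865234, 7.7475786209106445), 1.4320961236953735)
tri (array([ 474.88207011, -217.38354309,   12.18440755]), np.float64(0.39963894591144894))
[[ 0.00000e+00 -9.62000e-01 -2.71000e-01  7.43300e+01]
 [ 1.00000e+00  0.00000e+00  1.00000e-03  1.10400e+00]
 [-1.00000e-03 -2.71000e-01  9.62000e-01 -1.51021e+02]
 [ 0.00000e+00  0.00000e+00  0.00000e+00  1.00000e+00]] 289.2395919105401
```

View pics/c.png

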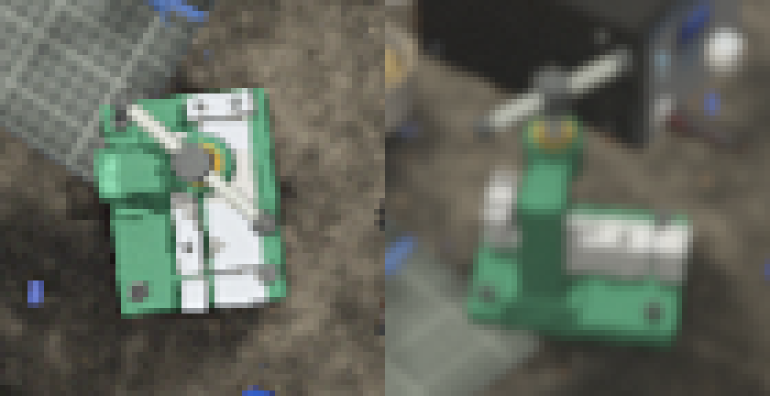

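The jig's stop is at the top of the picture and the column on the left, so jig x is close to world x. The tube's +y end must be held, then turned +90°. I'll move over the jig for wrist views.

>>> {"fn": "carry_out", "kwargs": {"motion": [[[0,0,0.13],[0.03,-0.04,0.01],0.0878],[[0,0,0.26],[0.06,-0.08,0.01],0.0878],[[0,0,0.395],[0.09,-0.12,0.01],0.0878],[[0,0,0.395],[0.12,-0.16,0.01],0.0878],[[0,0,0.395],[0.15,-0.2,0.01],0.0878],[[0,0,0.395],[0.18,-0.24,0.01],0.0878],[[0,0,0.395],[0.21,-0.28,0.01],0.0878],[[0,0,0.395],[0.235,-0.315,0.01],0.0878]]}}

```text
time_s: 2.15
position: [476.6, 259.9, 244.0]
eef_rot: [[-1.0, 0.0, 0.001], [0.0, 1.0, 0.0], [-0.001, 0.0, -1.0]]
contact_force: [1.0, 0.3, -1.2]
opening: 1.002
finger_force: 0.0
```

>>> {"fn": "carry_out", "kwargs": {"motion": [[[0,0,0],[0,0,0],0.0878],[[0,0,0],[0,0,0],0.0878],[[0,0,0],[0,0,0],0.0878]]}}

```text
time_s: 2.45
position: [474.8, 262.6, 243.6]
eef_rot: [[-1.0, -0.001, -0.0], [-0.001, 1.0, 0.0], [0.0, 0.0, -1.0]]
contact_force: [0.6, 0.9, 0.2]
opening: 1.002
finger_force: 0.0
```

Run:
```python
from h import *
import pickle
p=cam('wrist');save(p,'d.png');pickle.dump(p,open('w1.pkl','wb'));s=readout.state();print(s['time_s'],s['position'],s['eef_rot'].round(3),s['qd'].round(3))
for l in('bar_mid','bar_end','boss_top','stop_face','fence_face','clamp_pad'):
    for r in imaging.regions_of(p,l)[:3]:
        m=r['mask'];ys,xs=np.nonzero(m);print(l,round(r['score'],2),r['at'],m.sum(),xs.min(),xs.max(),ys.min(),ys.max())
```

```text
2.5 [474.60654555 262.93087647 243.63681008] [[-1.    -0.002 -0.   ]
 [-0.002  1.     0.   ]
 [ 0.     0.    -1.   ]] [ 0.008 -0.001  0.002 -0.003 -0.    -0.003]
bar_mid 0.87 [282.3, 193.4] 312 176 250 271 325
bar_end 0.67 [280.6, 190.9] 279 176 249 271 324
boss_top 0.65 [244.2, 231.4] 5449 176 266 198 324
stop_face 0.85 [245.2, 238.8] 5491 176 266 198 325
fence_face 0.61 [244.6, 233.9] 5487 176 266 199 325
clamp_pad 0.64 [280.3, 215.1] 429 176 250 255 325
```

>>> {"fn": "carry_out", "kwargs": {"motion": [[[0,0,0],[0.01,-0.04,0],0.0878],[[0,0,0],[0.02,-0.08,0],0.0878],[[0,0,0],[0.02,-0.1,0],0.0878],[[0,0,0],[0.02,-0.1,0],0.0878],[[0,0,0],[0.02,-0.1,0],0.0878]]}}

```text
time_s: 3.3
position: [495.4, 162.1, 243.8]
eef_rot: [[-1.0, 0.001, 0.0], [0.001, 1.0, 0.0], [-0.0, 0.0, -1.0]]
contact_force: [-0.3, -0.0, -0.1]
opening: 0.999
finger_force: 0.0
```

Run:
```python
from h import *
import pickle
p=cam('wrist');save(p,'e.png');pickle.dump(p,open('w2.pkl','wb'));s=readout.state();print(s['time_s'],s['position'],s['eef_rot'].round(3),s['qd'].round(3))
a=pickle.load(open('w1.pkl','rb'))
im=np.hstack([cv2.resize(x['frame'],(400,300)) for x in (a,p)])
f=lambda x,r:r
```

```text
3.35 [495.38229909 162.60171586 243.7753444 ] [[-1. -0.  0.]
 [-0.  1.  0.]
 [-0.  0. -1.]] [ 0.011  0.003 -0.003 -0.001  0.001 -0.004]
```

View pics/d.png

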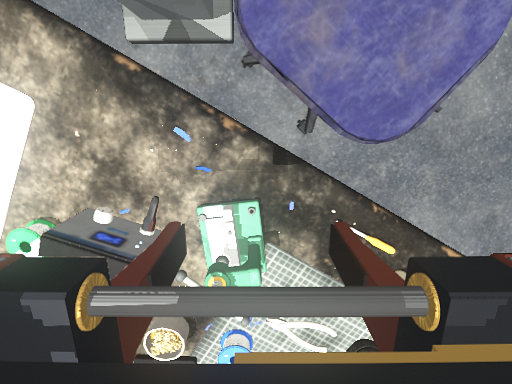

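View pics/e.png

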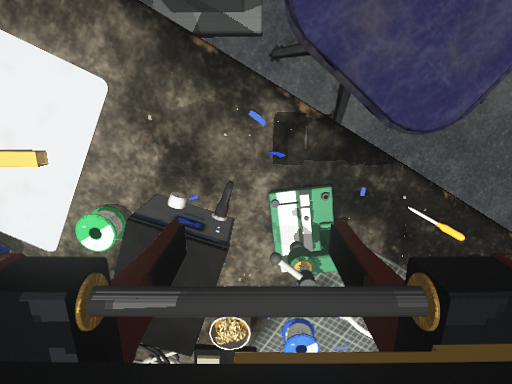

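The jig shows in both pictures (at (230,245), then (300,235)), but the gripper hides the clamp. I'll move forward, so the camera sits over the jig.

>>> {"fn": "carry_out", "kwargs": {"motion": [[[0,0,0],[0.03,0.04,0.02],0.0878],[[0,0,0],[0.06,0.08,0.03],0.0878],[[0,0,0],[0.08,0.1,0.03],0.0878],[[0,0,0],[0.08,0.1,0.03],0.0878],[[0,0,0],[0.08,0.1,0.03],0.0878]]}}

```text
time_s: 3.85
position: [574.6, 263.2, 272.9]
eef_rot: [[-1.0, -0.002, -0.001], [-0.002, 1.0, -0.001], [0.001, -0.001, -1.0]]
contact_force: [-0.9, -0.2, -1.1]
opening: 0.997
finger_force: 0.0
```

Run:
```python
from h import *
import pickle
p=cam('wrist');pickle.dump(p,open('w1.pkl','wb'));s=readout.state();print(s['time_s'],s['position'],s['qd'].round(3))
for l in('bar_mid','bar_end','boss_top','stop_face','fence_face','clamp_pad'):
    for r in imaging.regions_of(p,l)[:3]:
        m=r['mask'];ys,xs=np.nonzero(m);print(l,round(r['score'],2),r['at'],m.sum(),xs.min(),xs.max(),ys.min(),ys.max())
```

```text
3.9 [574.17597759 262.34263209 272.88567316] [-0.017 -0.016  0.017 -0.001 -0.002 -0.001]
bar_mid 0.7 [275.0, 181.2] 303 171 189 257 287
bar_mid 0.56 [200.9, 217.3] 890 175 249 173 233
bar_mid 0.4 [200.5, 208.4] 872 175 248 174 232
bar_end 0.76 [204.0, 214.6] 815 175 249 173 232
bar_end 0.24 [276.8, 182.1] 204 174 188 260 285
boss_top 0.75 [170.2, 228.2] 5285 175 266 127 232
stop_face 0.93 [172.7, 231.9] 5237 176 266 127 231
fence_face 0.69 [171.6, 230.5] 5385 175 266 126 231
clamp_pad 0.95 [203.6, 212.1] 854 175 249 173 233
clamp_pad 0.39 [172.7, 235.3] 5261 175 265 126 231
clamp_pad 0.17 [171.1, 373.0] 304 338 393 150 183
```

>>> {"fn": "carry_out", "kwargs": {"motion": [[[0,0,0],[0,-0.04,0],0.0878],[[0,0,0],[0,-0.08,0],0.0878],[[0,0,0],[0,-0.08,0],0.0878],[[0,0,0],[0,-0.08,0],0.0878]]}}

```text
time_s: 4.6
position: [575.4, 181.1, 274.0]
eef_rot: [[-1.0, 0.002, 0.0], [0.002, 1.0, 0.0], [-0.0, 0.0, -1.0]]
contact_force: [-0.5, 0.8, 0.7]
opening: 1.001
finger_force: 0.0
```

Run:
```python
from h import *
import pickle
p=cam('wrist');pickle.dump(p,open('w2.pkl','wb'));s=readout.state();print(s['time_s'],s['position'],s['qd'].round(3))
a=pickle.load(open('w1.pkl','rb'))
ims=[]
for x in (a,p):
    c=proj(x,[588,222,50])[0].round().astype(int); y0,x0=max(c[1]-75,0),max(c[0]-65,0);print('crop x0,y0',x0,y0)
    ims.append(cv2.resize(x['frame'][y0:y0+150,x0:x0+130],(390,450),interpolation=3))
cv2.imwrite('pics/f.png',np.hstack(ims)[:,:,::-1])
```

```text
4.65 [575.49242432 181.90727959 274.00726294] [ 0.02   0.007 -0.008  0.002  0.001  0.   ]
crop x0,y0 160 105
crop x0,y0 222 104
```

View pics/f.png

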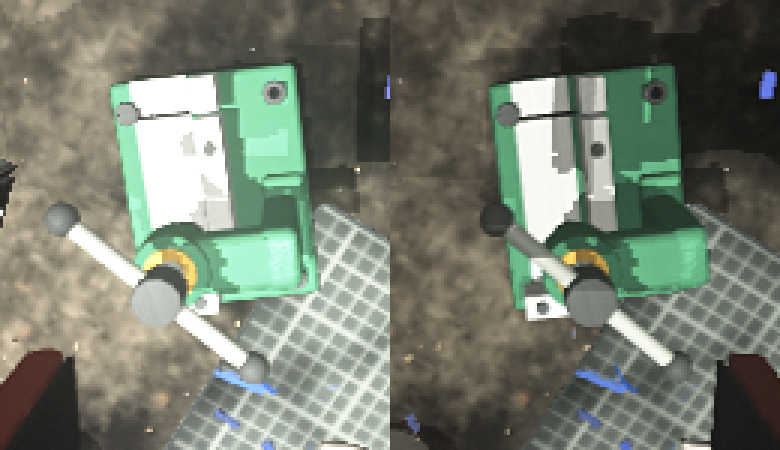

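```bash
cat > fit.py <<'E'
from h import *
import pickle
from scipy.optimize import least_squares
a=pickle.load(open('w1.pkl','rb'));b=pickle.load(open('w2.pkl','rb'))
L=dict(A=(63,218),B=(253,368),head=(157,301),cUL=(110,86),cUR=(297,64),b1=(126,114),b2=(274,92))
R=dict(A=(497,219),B=(678,367),head=(591,301),cUL=(490,86),cUR=(677,66),b1=(508,114),b2=(656,92))
l={k:(v[0]/3+160-.33,v[1]/3+105-.33) for k,v in L.items()}
r={k:((v[0]-390)/3+222-.33,v[1]/3+104-.33) for k,v in R.items()}
for k in l: print(k,*[np.round(x,1) for x in tri(a,l[k],b,r[k])])
def pts(q):
    x,y,th,h,ph=q;c,s=np.cos(th),np.sin(th);o=np.array([x,y])
    J=np.array([[c,-s],[s,c]]);u=44*np.array([np.cos(ph),np.sin(ph)])
    f=lambda X,Y,Z:np.r_[o+J@[X,Y],Z]
    return dict(A=np.r_[o-u,h],B=np.r_[o+u,h],cUL=f(-72,-30,14),cUR=f(-72,58,14))
def res(q):
    P=pts(q);e=[]
    for k in P: e+=list(proj(a,P[k])[0]-l[k])+list(proj(b,P[k])[0]-r[k])
    return e
s=least_squares(res,[588,222,0.05,122,0.7]);print(s.x.round(3),np.round(s.fun,1))
x,y,th,h,ph=s.x;c,sn=np.cos(th),np.sin(th)
print('bar in jig deg',np.degrees(ph-th),'home',x-65*c,y-65*sn,'pad gap',h-82-34)
E
python3 fit.py
```

```text
A [568.3 182.5 122.2] 0.4
B [624.3 249.7 124.5] 0.1
head [596.7 216.  129.8] 0.2
cUL [529.2 179.4  14.4] 0.2
cUR [519.7 266.1  13. ] 0.9
b1 [541.3 187.7  22.1] 0.2
b2 [531.5 255.6  20.3] 0.0
[5.97201e+02 2.16211e+02 1.05000e-01 1.21537e+02 8.69000e-01] [ 0.3  0.5  0.1  0.2  0.2  0.1 -0.5 -0.  -0.4 -0.5 -0.4 -0.3  0.2  0.2
  0.3 -0.5]
bar in jig deg 43.78498390240522 home 532.558444499463 209.40701643368237 pad gap 5.5372939086088735
```

>>> {"fn": "carry_out", "kwargs": {"motion": [[[0,0,-0.13],[-0.01,-0.05,-0.01],0.0878],[[0,0,-0.26],[-0.03,-0.1,-0.02],0.0878],[[0,0,-0.39],[-0.06,-0.145,-0.03],0.0878],[[0,0,-0.52],[-0.09,-0.19,-0.04],0.0878],[[0,0,-0.65],[-0.1,-0.235,-0.04],0.0878],[[0,0,-0.78],[-0.1,-0.28,-0.04],0.0878],[[0,0,-0.91],[-0.1,-0.32,-0.04],0.0878],[[0,0,-1.04],[-0.1,-0.36,-0.04],0.0878]]}}

```text
time_s: 5.45
position: [475.8, -179.5, 234.1]
eef_rot: [[-0.502, 0.865, 0.001], [0.865, 0.502, -0.0], [-0.001, 0.001, -1.0]]
contact_force: [0.7, 1.0, 0.0]
opening: 1.0
finger_force: 0.0
```

>>> {"fn": "carry_out", "kwargs": {"motion": [[[0,0,-0.13],[0,-0.03,0],0.0878],[[0,0,-0.26],[0,-0.03,0],0.0878],[[0,0,-0.39],[0,-0.03,0],0.0878],[[0,0,-0.531],[0,-0.03,0],0.0878],[[0,0,-0.531],[0,-0.03,0],0.0878],[[0,0,-0.531],[0,-0.03,0],0.0878]]}}

```text
time_s: 6.05
position: [475.9, -207.5, 233.7]
eef_rot: [[-0.005, 1.0, 0.0], [1.0, 0.005, 0.0], [0.0, 0.0, -1.0]]
contact_force: [0.9, -0.7, -0.7]
opening: 1.001
finger_force: 0.0
```

Run:
```python
from h import *
import pickle
p=cam('wrist');pickle.dump(p,open('t1.pkl','wb'));s=readout.state();print(s['time_s'],s['position'],s['eef_rot'].round(3),s['qd'].round(3))
for r in imaging.regions_of(p,'brass_tube')[:2]:
    m=r['mask'];ys,xs=np.nonzero(m);print(r['score'],r['at'],m.sum(),xs.min(),xs.max(),ys.min(),ys.max(),cv2.minAreaRect(np.c_[xs,ys].astype(np.float32)))
save(p,'g.png')
```

```text
6.1 [ 475.78839405 -207.55251162  233.70974672] [[-0.004  1.     0.   ]
 [ 1.     0.004  0.   ]
 [ 0.     0.    -1.   ]] [-0.004 -0.     0.002 -0.001 -0.     0.011]
0.78 [169.5, 260.8] 2186 251 269 105 243 ((258.99981689453125, 174.01011657714844), (17.531776428222656, 138.2344207763672), 1.1573330163955688)
```

View pics/g.png

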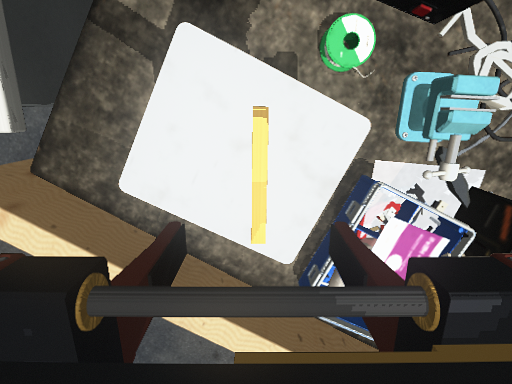

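The tube lies almost vertically in the picture. Its +y end face is at (260,105–117) and its far end is at (258,243).

Run:
```python
from h import *
import pickle
p=pickle.load(open('t1.pkl','rb'))
print(atz(p,[[260.5,117],[258,243],[259,180]],23).round(1), atz(p,[[260.5,106]],3).round(1))
hsv=cv2.cvtColor(p['frame'],cv2.COLOR_RGB2HSV)
for r in range(110,245,10):
    row=hsv[r,235:290];k=np.nonzero((row[:,1]>110)&(row[:,0]>10)&(row[:,0]<40))[0]+235
    if len(k):print(r,k.min(),k.max(),atz(p,[[k.min()-.5,r],[k.max()+.5,r]],23)[:,:2].round(1).tolist())
```

```text
[[ 480.  -137.9   23. ]
 [ 477.9 -304.4   23. ]
 [ 478.7 -216.2   23. ]] [[ 480.1 -124.7    3. ]]
110 253 267 [[470.3, -129.8], [488.3, -129.7]]
120 253 267 [[470.3, -141.5], [488.5, -141.4]]
130 253 267 [[470.3, -153.4], [488.7, -153.3]]
140 252 267 [[469.1, -165.5], [488.8, -165.4]]
150 252 266 [[469.1, -177.8], [487.8, -177.7]]
160 252 266 [[469.1, -190.4], [487.9, -190.3]]
170 252 266 [[469.1, -203.2], [488.1, -203.1]]
180 252 266 [[469.1, -216.2], [488.3, -216.1]]
190 252 265 [[469.0, -229.5], [487.2, -229.4]]
200 252 265 [[469.0, -243.0], [487.3, -242.9]]
210 252 265 [[469.0, -256.8], [487.5, -256.8]]
220 252 265 [[469.0, -270.9], [487.7, -270.8]]
230 251 264 [[467.7, -285.3], [486.5, -285.2]]
240 251 264 [[467.7, -300.0], [486.7, -299.9]]
```

>>> {"fn": "carry_out", "kwargs": {"motion": [[[0,0,0],[0,0.02,-0.03],0.0878],[[0,0,0],[0,0.04,-0.06],0.0878],[[0,0,0],[0,0.04,-0.09],0.0878],[[0,0,0],[0,0.04,-0.09],0.0878],[[0,0,0],[0,0.04,-0.09],0.0878],[[0,0,0],[0,0.04,-0.09],0.0878]]}}

```text
time_s: 6.75
position: [476.5, -168.7, 145.1]
eef_rot: [[-0.0, 1.0, 0.002], [1.0, 0.0, -0.001], [-0.001, 0.002, -1.0]]
contact_force: [-0.1, 0.4, 0.7]
opening: 1.001
finger_force: 0.0
```

Run:
```python
from h import *
import pickle
p=cam('wrist');pickle.dump(p,open('t2.pkl','wb'));a=pickle.load(open('t1.pkl','rb'));s=readout.state();print(s['position'],s['eef_rot'].round(3))
hsv=cv2.cvtColor(p['frame'],cv2.COLOR_RGB2HSV)
for r in range(20,250,10):
    row=hsv[r,225:300];k=np.nonzero((row[:,1]>110)&(row[:,0]>10)&(row[:,0]<40))[0]+225
    if len(k):print(r,k.min(),k.max(),atz(p,[[k.min()-.5,r],[k.max()+.5,r]],23)[:,:2].round(1).tolist())
c=p['frame'][:,200:310];cv2.imwrite('pics/i.png',cv2.resize(c[:260],None,fx=2.3,fy=2.3)[:,:,::-1])
```

```text
[ 476.53053083 -168.75384117  145.24388671] [[-0.     1.     0.003]
 [ 1.     0.    -0.001]
 [-0.001  0.003 -1.   ]]
150 250 269 [[469.9, -127.9], [488.7, -127.9]]
160 250 269 [[469.8, -137.4], [488.8, -137.4]]
170 250 269 [[469.8, -147.0], [488.9, -147.0]]
180 250 269 [[469.7, -156.9], [489.1, -156.9]]
190 250 268 [[469.6, -166.9], [488.2, -166.9]]
200 250 268 [[469.5, -177.1], [488.3, -177.1]]
210 250 268 [[469.5, -187.6], [488.4, -187.6]]
220 250 268 [[469.4, -198.2], [488.5, -198.2]]
230 250 267 [[469.3, -209.1], [487.7, -209.1]]
240 250 267 [[469.3, -220.1], [487.8, -220.2]]
```

View pics/i.png

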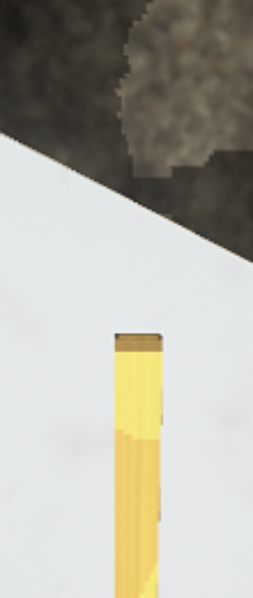

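The near end is at y ≈ -125, and x ≈ 479 from both views at z = 23 mm. The tube is about 0.012 rad off world y. I'll grasp 52 mm from its middle.

>>> {"fn": "carry_out", "kwargs": {"motion": [[[0,0,-0.012],[0.003,0.006,-0.04],0.0878],[[0,0,-0.012],[0.003,0.006,-0.08],0.0878],[[0,0,-0.012],[0.003,0.006,-0.11],0.0878],[[0,0,-0.012],[0.003,0.006,-0.128],0.0878],[[0,0,-0.012],[0.003,0.006,-0.128],0.0878],[[0,0,-0.012],[0.003,0.006,-0.128],0.05],[[0,0,-0.012],[0.003,0.006,-0.128],0.03],[[0,0,-0.012],[0.003,0.006,-0.128],0.01]], "force": 40}}

```text
time_s: 7.6
position: [479.0, -162.4, 16.4]
eef_rot: [[0.012, 1.0, 0.001], [1.0, -0.012, -0.001], [-0.001, 0.001, -1.0]]
contact_force: [0.4, -0.5, 0.6]
opening: 0.767
finger_force: 0.0
```

>>> {"fn": "carry_out", "kwargs": {"motion": [[[0,0,0],[0,0,0],0.01],[[0,0,0],[0,0,0],0.01],[[0,0,0],[0,0,0],0.01],[[0,0,0],[0,0,0],0.01],[[0,0,0],[0,0,0],0.01]]}}

```text
time_s: 8.1
position: [478.3, -162.1, 15.7]
eef_rot: [[0.012, 1.0, -0.0], [1.0, -0.012, 0.0], [0.0, -0.0, -1.0]]
contact_force: [-0.4, -0.3, -0.5]
opening: 0.312
finger_force: 0.0
```

>>> {"fn": "carry_out", "kwargs": {"motion": [[[0,0,0],[0,0,0],0.01],[[0,0,0],[0,0,0],0.01],[[0,0,0],[0,0,0],0.01],[[0,0,0],[0,0,0],0.01]]}}

```text
time_s: 8.5
position: [478.4, -162.1, 15.7]
eef_rot: [[0.012, 1.0, 0.0], [1.0, -0.012, -0.0], [-0.0, 0.0, -1.0]]
contact_force: [-0.0, 0.6, -0.1]
opening: 0.226
finger_force: 40.0
```

Gripped (19.9 mm). I'll lift, turn and carry the tube to the mouth of the channel.

>>> {"fn": "carry_out", "kwargs": {"motion": [[[0,0,0],[0,0,0.04],0.01],[[0,0,0],[0,0,0.08],0.01],[[0,0,0.12],[0,0.02,0.11],0.01],[[0,0,0.24],[-0.01,0.05,0.114],0.01],[[0,0,0.36],[-0.03,0.085,0.114],0.01],[[0,0,0.48],[-0.05,0.12,0.114],0.01],[[0,0,0.6],[-0.07,0.155,0.114],0.01],[[0,0,0.72],[-0.09,0.19,0.114],0.01]]}}

```text
time_s: 9.3
position: [387.1, 29.0, 129.7]
eef_rot: [[-0.654, 0.757, -0.0], [0.757, 0.654, 0.0], [0.0, -0.0, -1.0]]
contact_force: [1.2, 0.3, -0.9]
opening: 0.227
finger_force: 40.0
```

>>> {"fn": "carry_out", "kwargs": {"motion": [[[0,0,0.12],[-0.013,0.02,0],0.01],[[0,0,0.24],[-0.013,0.04,0],0.01],[[0,0,0.36],[-0.013,0.06,0],0.01],[[0,0,0.48],[-0.013,0.08,0],0.01],[[0,0,0.6],[-0.013,0.1,0],0.01],[[0,0,0.72],[-0.013,0.12,0],0.01],[[0,0,0.84],[-0.013,0.14,0],0.01],[[0,0,0.968],[-0.013,0.162,0],0.01]]}}

```text
time_s: 10.1
position: [374.9, 190.5, 129.5]
eef_rot: [[-0.994, -0.11, -0.001], [-0.11, 0.994, -0.0], [0.001, -0.0, -1.0]]
contact_force: [0.5, -0.1, -1.8]
opening: 0.228
finger_force: 40.0
```

>>> {"fn": "carry_out", "kwargs": {"motion": [[[0,0,0],[0,0,0],0.01],[[0,0,0],[0,0,0],0.01],[[0,0,0],[0,0,0],0.01]]}}

```text
time_s: 10.4
position: [374.9, 189.1, 129.5]
eef_rot: [[-0.995, -0.103, -0.001], [-0.103, 0.995, -0.001], [0.001, -0.0, -1.0]]
contact_force: [-0.2, -0.3, -1.7]
opening: 0.223
finger_force: 40.0
```

Run:
```python
from h import *
s=readout.state();p=cam('side');q=cam('top');pos=np.array(s['position']);print(pos,s['eef_rot'].round(3),s['contact_force'],s['torque'])
ty=np.array(s['eef_rot'])[:,1];fx=-np.array(s['eef_rot'])[:,0]
for n,c in(('side',p),('top',q)):
    for r in imaging.regions_of(c,'brass_tube')[:1]:
        m=r['mask'];ys,xs=np.nonzero(m);print(n,r['score'],r['at'],m.sum(),xs.min(),xs.max(),ys.min(),ys.max())
    for d in(0,40,143): print(d,proj(c,pos+fx*d+[0,0,-12.7]).round(0),proj(c,pos+fx*d+[0,0,7.3]).round(0))
def crop(c):
    u=proj(c,pos+fx*90)[0].astype(int);return cv2.resize(c['frame'][max(u[1]-45,0):u[1]+45,max(u[0]-45,0):u[0]+45],(390,390),interpolation=3),u
A,u=crop(p);B,v=crop(q);print(u,v);cv2.imwrite('pics/j.png',np.hstack([A,B])[:,:,::-1])
```

```text
[374.89772442 189.13545956 129.51383503] [[-0.995 -0.103 -0.001]
 [-0.103  0.995 -0.001]
 [ 0.001 -0.    -1.   ]] [-0.22566731 -0.26135317 -1.67662103] [ 0.02700617  0.09598638 -0.02023333]
side 0.92 [207.5, 314.9] 494 291 355 203 218
0 [[342. 216.]] [[343. 210.]]
40 [[327. 214.]] [[328. 209.]]
143 [[291. 210.]] [[291. 205.]]
top 0.88 [244.0, 230.7] 420 225 236 219 271
0 [[235. 274.]] [[234. 276.]]
40 [[233. 259.]] [[233. 260.]]
143 [[230. 219.]] [[229. 220.]]
[309 209] [231 240]
```

View pics/j.png

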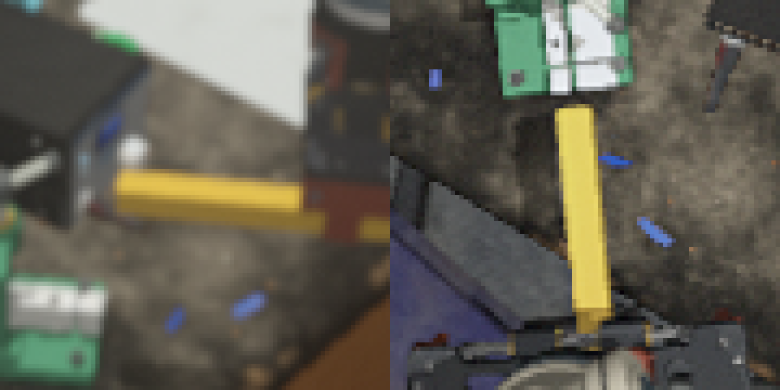

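No sag: the tube sits where the grasp predicts it. I'll lower and slide in, stopping short of the stop.

>>> {"fn": "carry_out", "kwargs": {"motion": [[[0,0,0],[0,0,-0.04],0.01],[[0,0,0],[0,0,-0.08],0.01],[[0,0,0],[0,0,-0.1],0.01],[[0,0,0],[0,0,-0.1],0.01],[[0,0,0],[0,0,-0.1],0.01]]}}

```text
time_s: 11.1
position: [375.4, 189.7, 29.8]
eef_rot: [[-0.995, -0.104, -0.001], [-0.104, 0.995, -0.0], [0.001, -0.0, -1.0]]
contact_force: [-0.0, -0.2, -0.6]
opening: 0.223
finger_force: 40.0
```

>>> {"fn": "carry_out", "kwargs": {"motion": [[[0,0,0],[0.015,0.0016,0],0.01],[[0,0,0],[0.03,0.0031,0],0.01],[[0,0,0],[0.045,0.0047,0],0.01],[[0,0,0],[0.06,0.0063,0],0.01],[[0,0,0],[0.075,0.0079,0],0.01],[[0,0,0],[0.09,0.0094,0],0.01],[[0,0,0],[0.095,0.01,0],0.01],[[0,0,0],[0.095,0.01,0],0.01]]}}

```text
time_s: 11.9
position: [472.3, 200.2, 30.5]
eef_rot: [[-0.995, -0.104, 0.002], [-0.104, 0.995, 0.001], [-0.003, 0.001, -1.0]]
contact_force: [-0.1, 0.2, -1.5]
opening: 0.226
finger_force: 40.0
```

>>> {"fn": "carry_out", "kwargs": {"motion": [[[0,0,0],[0,0,-0.001],0.01],[[0,0,0],[0,0,-0.002],0.01],[[0,0,0],[0,0,-0.003],0.01],[[0,0,0],[0,0,-0.003],0.01]]}}

```text
time_s: 12.3
position: [469.8, 199.8, 26.5]
eef_rot: [[-0.994, -0.105, -0.001], [-0.105, 0.994, -0.0], [0.001, -0.0, -1.0]]
contact_force: [-0.3, -0.1, -1.2]
opening: 0.222
finger_force: 40.0
```

>>> {"fn": "carry_out", "kwargs": {"motion": [[[0,0,0],[0.001,0.0001,0],0.01],[[0,0,0],[0.002,0.0002,0],0.01],[[0,0,0],[0.003,0.0003,0],0.01],[[0,0,0],[0.004,0.0004,0],0.01],[[0,0,0],[0.004,0.0004,0],0.01]]}}

```text
time_s: 12.8
position: [474.6, 200.4, 26.7]
eef_rot: [[-0.994, -0.105, 0.0], [-0.105, 0.994, 0.0], [-0.0, 0.0, -1.0]]
contact_force: [0.3, -0.1, -1.9]
opening: 0.227
finger_force: 40.0
```

>>> {"fn": "carry_out", "kwargs": {"motion": [[[0,0,0],[0,0,-0.0005],0.01],[[0,0,0],[0,0,-0.001],0.01],[[0,0,0],[0,0,-0.001],0.01]]}}

```text
time_s: 13.1
position: [474.4, 200.3, 26.1]
eef_rot: [[-0.994, -0.105, 0.0], [-0.105, 0.994, 0.0], [-0.0, 0.0, -1.0]]
contact_force: [-2.2, -1.0, 5.2]
opening: 0.23
finger_force: 40.0
```

>>> {"fn": "carry_out", "kwargs": {"motion": [[[0,0,0],[0.001,0.0001,0],0.01],[[0,0,0],[0.002,0.0002,0],0.01],[[0,0,0],[0.003,0.0003,0],0.01],[[0,0,0],[0.003,0.0003,0],0.01]]}}

```text
time_s: 13.5
position: [476.0, 200.3, 26.0]
eef_rot: [[-0.994, -0.105, -0.002], [-0.105, 0.994, -0.001], [0.003, -0.0, -1.0]]
contact_force: [-7.8, -0.1, 10.2]
opening: 0.222
finger_force: 40.0
```

>>> {"fn": "carry_out", "kwargs": {"motion": [[[0,0,0],[0,0,0.0005],0.01],[[0,0,0],[0,0,0.0006],0.01],[[0,0,0],[0,0,0.0006],0.01]]}}

```text
time_s: 13.8
position: [477.4, 200.6, 26.3]
eef_rot: [[-0.994, -0.105, 0.0], [-0.105, 0.994, 0.0], [-0.0, 0.0, -1.0]]
contact_force: [-1.0, 0.5, 2.2]
opening: 0.221
finger_force: 40.0
```

>>> {"fn": "carry_out", "kwargs": {"motion": [[[0,0,0],[0.001,0.0001,0],0.01],[[0,0,0],[0.002,0.0002,0],0.01],[[0,0,0],[0.002,0.0002,0],0.01]]}}

```text
time_s: 14.1
position: [478.0, 200.6, 26.2]
eef_rot: [[-0.994, -0.105, -0.003], [-0.105, 0.994, -0.001], [0.003, -0.0, -1.0]]
contact_force: [-5.7, 1.7, 6.8]
opening: 0.219
finger_force: 40.0
```

>>> {"fn": "carry_out", "kwargs": {"motion": [[[0,0,0],[0.0005,0,0.0003],0.01],[[0,0,0],[0.001,0.0001,0.0003],0.01],[[0,0,0],[0.0015,0.0002,0.0003],0.01],[[0,0,0],[0.002,0.0002,0.0003],0.01],[[0,0,0],[0.002,0.0002,0.0003],0.01]]}}

```text
time_s: 14.6
position: [478.2, 200.4, 26.2]
eef_rot: [[-0.994, -0.105, -0.006], [-0.105, 0.994, -0.002], [0.006, -0.001, -1.0]]
contact_force: [-12.5, 1.3, 8.9]
opening: 0.222
finger_force: 40.0
```

Force grows with no motion, so the tube is against the stop. I'll ease off a little, then push to the fence.

>>> {"fn": "carry_out", "kwargs": {"motion": [[[0,0,0],[-0.001,0,0.0003],0.01],[[0,0,0],[-0.0011,0.001,0.0003],0.01],[[0,0,0],[-0.0012,0.002,0.0003],0.01],[[0,0,0],[-0.0013,0.003,0.0003],0.01],[[0,0,0],[-0.0013,0.003,0.0003],0.01]]}}

```text
time_s: 15.1
position: [477.9, 201.7, 26.3]
eef_rot: [[-0.995, -0.105, -0.005], [-0.105, 0.995, -0.003], [0.005, -0.003, -1.0]]
contact_force: [-3.5, -11.7, 5.8]
opening: 0.224
finger_force: 40.1
```

>>> {"fn": "carry_out", "kwargs": {"motion": [[[0,0,0],[-0.0001,0.0005,0],0.01],[[0,0,0],[-0.0001,0.001,0],0.01],[[0,0,0],[-0.0001,0.001,0],0.01]]}}

```text
time_s: 15.4
position: [477.8, 202.0, 26.3]
eef_rot: [[-0.995, -0.104, -0.005], [-0.104, 0.995, -0.004], [0.006, -0.004, -1.0]]
contact_force: [-3.7, -17.4, 5.7]
opening: 0.226
finger_force: 40.1
```

Fence contact is felt too (17 N). I'll ease off and let go.

>>> {"fn": "carry_out", "kwargs": {"motion": [[[0,0,0],[-0.0003,-0.001,0],0.01],[[0,0,0],[-0.0003,-0.0015,0],0.01],[[0,0,0],[-0.0003,-0.0015,0],0.01]]}}

```text
time_s: 15.7
position: [477.9, 201.8, 26.3]
eef_rot: [[-0.995, -0.104, -0.004], [-0.104, 0.995, -0.002], [0.004, -0.002, -1.0]]
contact_force: [-3.0, -8.9, 3.1]
opening: 0.227
finger_force: 40.1
```

>>> {"fn": "carry_out", "kwargs": {"motion": [[[0,0,0],[0,0,0],0.025],[[0,0,0],[0,0,0],0.035],[[0,0,0],[0,0,0],0.035],[[0,0,0],[0,0,0],0.035],[[0,0,0],[0,0,0],0.035]]}}

```text
time_s: 16.2
position: [479.9, 203.7, 26.9]
eef_rot: [[-0.994, -0.105, 0.0], [-0.105, 0.994, 0.0], [-0.0, 0.0, -1.0]]
contact_force: [-0.5, 0.4, -0.4]
opening: 0.4
finger_force: 0.0
```

>>> {"fn": "carry_out", "kwargs": {"motion": [[[0,0,0],[-0.01,0,0.03],0.035],[[0,0,0],[-0.03,0,0.07],0.035],[[0,0,0],[-0.05,0,0.12],0.035],[[0,0,0],[-0.05,0,0.17],0.035],[[0,0,0],[-0.02,0,0.21],0.035],[[0,0,0],[0.02,0,0.22],0.035],[[0,0,0],[0.03,0,0.22],0.035],[[0,0,0],[0.03,0,0.22],0.035]]}}

```text
time_s: 17.0
position: [510.5, 203.4, 246.7]
eef_rot: [[-0.995, -0.104, 0.0], [-0.104, 0.995, 0.0], [-0.0, 0.0, -1.0]]
contact_force: [-0.5, 0.1, -0.0]
opening: 0.402
finger_force: 0.0
```

Run:
```python
from h import *
import pickle
p=cam('wrist');pickle.dump(p,open('w3.pkl','wb'));s=readout.state();print(s['time_s'],s['position'],s['eef_rot'].round(3),s['qd'].round(3))
im=cv2.resize(p['frame'][20:270,150:390],None,fx=2.4,fy=2.4,interpolation=3);cv2.imwrite('pics/k.png',im[:,:,::-1])
```

```text
17.05 [508.70319739 203.14231573 245.69665654] [[-0.995 -0.104 -0.002]
 [-0.104  0.995 -0.001]
 [ 0.002 -0.001 -1.   ]] [ 0.01  -0.004  0.04   0.001  0.003  0.002]
```

View pics/k.png

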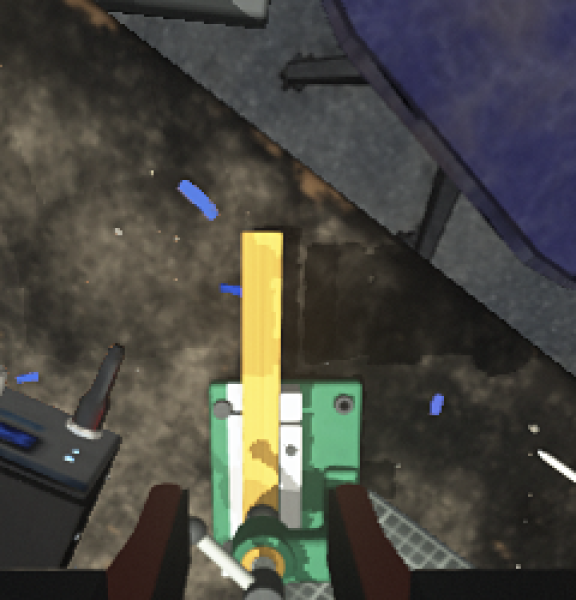

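The tube lies along the fence (right edge at 281, fence strip beyond it) and sticks out from the bed edge: tube end at row 232, bed edge at row 382. I'll measure the overhang.

Run:
```python
from h import *
import pickle
p=pickle.load(open('w3.pkl','rb'))
g=lambda u,v:(u/2.4+150-.3,v/2.4+20-.3)
th=.105;c,s=np.cos(th),np.sin(th);J=np.array([[c,s],[-s,c]])
o=np.array([597.2,216.2])
for n,uv,z in(('endL',(243,233),34),('endR',(282,233),34),('tubeR far',(279,500),34),('tubeL far',(243,500),34),('bedUL',(211,383),14),('bedUR',(361,383),14)):
    w=atz(p,[g(*uv)],z)[0];print(n,w.round(1),'jig',(J@(w[:2]-o)).round(1))
```

```text
endL [443.6 189.9  34. ] jig [-155.5  -10. ]
endR [441.5 209.6  34. ] jig [-155.5    9.7]
tubeR far [586.4 224.4  34. ] jig [-9.9  9.3]
tubeL far [588.5 204.3  34. ] jig [ -9.9 -11. ]
bedUL [527.7 179.6  14. ] jig [-72.9 -29.1]
bedUR [518.9 264.2  14. ] jig [-72.9  55.9]
```

The overhang is 82.6 mm, so the tube is home. The clamp comes next. I'll straddle the bar end at 229.8° with slightly open fingers, then push it clockwise with the outer edge of one pad at about 35 mm from the axis.

>>> {"fn": "carry_out", "kwargs": {"motion": [[[0,0,0.11],[0.02,0,-0.01],0.022],[[0,0,0.22],[0.04,-0.002,-0.03],0.022],[[0,0,0.33],[0.06,-0.005,-0.05],0.022],[[0,0,0.44],[0.071,-0.008,-0.07],0.022],[[0,0,0.55],[0.071,-0.008,-0.087],0.022],[[0,0,0.665],[0.071,-0.008,-0.087],0.022],[[0,0,0.665],[0.071,-0.008,-0.087],0.022],[[0,0,0.665],[0.071,-0.008,-0.087],0.022]]}}

```text
time_s: 17.85
position: [579.2, 195.5, 159.1]
eef_rot: [[-0.72, -0.694, -0.002], [-0.694, 0.72, -0.001], [0.002, 0.001, -1.0]]
contact_force: [-0.1, 0.0, 0.1]
opening: 0.25
finger_force: 0.0
```

Run:
```python
from h import *
s=readout.state();print(s['time_s'],s['position'],s['eef_rot'].round(3).tolist(),s['joint_positions'].round(2),s['opening']*88)
e=s['eef_rot'];print('toolx ang',np.degrees(np.arctan2(e[1,0],e[0,0]))%360)
```

```text
17.85 [579.22546652 195.48043339 159.09204571] [[-0.72, -0.694, -0.002], [-0.694, 0.72, -0.001], [0.002, 0.001, -1.0]] [ 0.31  0.5   1.71  0.    0.94 -2.03] 21.98838231271525
toolx ang 223.97651280018337
```

>>> {"fn": "carry_out", "kwargs": {"motion": [[[0,0,0],[0.001,0,-0.015],0.022],[[0,0,0],[0.001,0,-0.03],0.022],[[0,0,0],[0.001,0,-0.046],0.022],[[0,0,0],[0.001,0,-0.046],0.022],[[0,0,0],[0.001,0,-0.046],0.022]]}}

```text
time_s: 18.35
position: [581.2, 195.3, 112.9]
eef_rot: [[-0.718, -0.696, -0.002], [-0.696, 0.718, -0.001], [0.002, 0.001, -1.0]]
contact_force: [-0.2, -0.1, 0.2]
opening: 0.25
finger_force: 0.0
```

```bash
cat > plan.py <<'E'
import sys
from h import *
# usage: plan.py f0 f1 n : rows for tool going from bar angle f0 to f1 (deg), trailing pad pressing, relative to C (x y)
ax=np.array([597.3,214.8])
def tcp(f,lead=6.5,r=25):
    f=np.radians(f);return ax+r*np.array([np.cos(f),np.sin(f)])+lead*np.array([np.sin(f),-np.cos(f)])
if __name__=='__main__':
    f0,f1,n=float(sys.argv[1]),float(sys.argv[2]),int(sys.argv[3])
    lead0=float(sys.argv[4]) if len(sys.argv)>4 else 6.5
    for f in np.linspace(f0,f1,n+1)[1:]:
        d=tcp(f)-tcp(f0,lead0);print([[0,0,round(np.radians(f-f0),3)],[round(d[0]/1e3,4),round(d[1]/1e3,4),0],0.022])
E
python3 plan.py 229.8 194.8 7 0; python3 -c "
from h import *
s=readout.state();print(s['position'],s['contact_force'])"
```

```text
[[0, 0, np.float64(-0.087)], [np.float64(-0.0062), np.float64(0.0061), 0], 0.022]
[[0, 0, np.float64(-0.175)], [np.float64(-0.0072), np.float64(0.0081), 0], 0.022]
[[0, 0, np.float64(-0.262)], [np.float64(-0.0081), np.float64(0.0102), 0], 0.022]
[[0, 0, np.float64(-0.349)], [np.float64(-0.0088), np.float64(0.0123), 0], 0.022]
[[0, 0, np.float64(-0.436)], [np.float64(-0.0093), np.float64(0.0145), 0], 0.022]
[[0, 0, np.float64(-0.524)], [np.float64(-0.0096), np.float64(0.0167), 0], 0.022]
[[0, 0, np.float64(-0.611)], [np.float64(-0.0097), np.float64(0.019), 0], 0.022]
[581.15586297 195.34329521 112.89126483] [-0.21391217 -0.11415569  0.22891939]
```

>>> {"fn": "carry_out", "kwargs": {"motion": [[[0,0,-0.04],[-0.003,0.003,0],0.022],[[0,0,-0.087],[-0.0062,0.0061,0],0.022],[[0,0,-0.175],[-0.0072,0.0081,0],0.022],[[0,0,-0.262],[-0.0081,0.0102,0],0.022],[[0,0,-0.349],[-0.0088,0.0123,0],0.022],[[0,0,-0.436],[-0.0093,0.0145,0],0.022],[[0,0,-0.524],[-0.0096,0.0167,0],0.022],[[0,0,-0.611],[-0.0097,0.019,0],0.022]]}}

```text
time_s: 19.15
position: [572.5, 213.4, 113.9]
eef_rot: [[-0.988, -0.155, 0.001], [-0.155, 0.988, -0.002], [-0.001, -0.002, -1.0]]
contact_force: [2.8, -5.8, -4.4]
opening: 0.251
finger_force: 3.2
```

```bash
cat >> h.py <<'E'
def feel(f,ax=(597.3,214.8)):
    s=readout.state();F=np.array(s['contact_force']);f=np.radians(f);t=np.array([np.sin(f),-np.cos(f)]);u=np.array([np.cos(f),np.sin(f)])
    d=np.array(s['position'][:2])-ax;e=s['eef_rot'];M=np.array(s['torque'])
    Mz=M[2]+(d[0]*F[1]-d[1]*F[0])/1e3
    print('t',s['time_s'],'Ftan',round(-F[:2]@t,2),'Frad',round(F[:2]@u,2),'Fz',round(F[2],1),'Mz',M[2].round(3),'Mz axis if torque at TCP',Mz.round(3),'r,lead',(d@u).round(1),(d@t).round(1),'toolx',round(np.degrees(np.arctan2(e[1,0],e[0,0]))%360,1),s['position'].round(1))
E
python3 -c "
from h import *
feel(194.8)"; python3 plan.py 194.8 154.8 8
```

```text
t 19.15 Ftan 6.32 Frad -1.2 Fz -4.4 Mz -0.014 Mz axis if torque at TCP 0.134 r,lead 24.3 5.0 toolx 188.9 [572.5 213.4 113.9]
[[0, 0, np.float64(-0.087)], [np.float64(0.0001), np.float64(0.0023), 0], 0.022]
[[0, 0, np.float64(-0.175)], [np.float64(0.0004), np.float64(0.0045), 0], 0.022]
[[0, 0, np.float64(-0.262)], [np.float64(0.0009), np.float64(0.0067), 0], 0.022]
[[0, 0, np.float64(-0.349)], [np.float64(0.0015), np.float64(0.0088), 0], 0.022]
[[0, 0, np.float64(-0.436)], [np.float64(0.0024), np.float64(0.0109), 0], 0.022]
[[0, 0, np.float64(-0.524)], [np.float64(0.0034), np.float64(0.0129), 0], 0.022]
[[0, 0, np.float64(-0.611)], [np.float64(0.0046), np.float64(0.0148), 0], 0.022]
[[0, 0, np.float64(-0.698)], [np.float64(0.006), np.float64(0.0166), 0], 0.022]
```

>>> {"fn": "carry_out", "kwargs": {"motion": [[[0,0,-0.087],[0.0001,0.0023,0],0.022],[[0,0,-0.175],[0.0004,0.0045,0],0.022],[[0,0,-0.262],[0.0009,0.0067,0],0.022],[[0,0,-0.349],[0.0015,0.0088,0],0.022],[[0,0,-0.436],[0.0024,0.0109,0],0.022],[[0,0,-0.524],[0.0034,0.0129,0],0.022],[[0,0,-0.611],[0.0046,0.0148,0],0.022],[[0,0,-0.698],[0.006,0.0166,0],0.022]]}}

```text
time_s: 19.95
position: [576.9, 229.6, 113.2]
eef_rot: [[-0.857, 0.516, -0.003], [0.516, 0.857, -0.003], [0.001, -0.004, -1.0]]
contact_force: [-1.5, -4.9, -4.7]
opening: 0.25
finger_force: 3.1
```

```bash
python3 -c "
from h import *
feel(154.8)"; python3 plan.py 154.8 130.8 8
```

```text
t 19.95 Ftan 5.09 Frad -0.72 Fz -4.7 Mz 0.076 Mz axis if torque at TCP 0.199 r,lead 24.8 4.7 toolx 148.9 [576.9 229.6 113.2]
[[0, 0, np.float64(-0.052)], [np.float64(0.0009), np.float64(0.001), 0], 0.022]
[[0, 0, np.float64(-0.105)], [np.float64(0.0018), np.float64(0.002), 0], 0.022]
[[0, 0, np.float64(-0.157)], [np.float64(0.0028), np.float64(0.0029), 0], 0.022]
[[0, 0, np.float64(-0.209)], [np.float64(0.0039), np.float64(0.0038), 0], 0.022]
[[0, 0, np.float64(-0.262)], [np.float64(0.005), np.float64(0.0046), 0], 0.022]
[[0, 0, np.float64(-0.314)], [np.float64(0.0061), np.float64(0.0053), 0], 0.022]
[[0, 0, np.float64(-0.367)], [np.float64(0.0072), np.float64(0.006), 0], 0.022]
[[0, 0, np.float64(-0.419)], [np.float64(0.0084), np.float64(0.0066), 0], 0.022]
```

>>> {"fn": "carry_out", "kwargs": {"motion": [[[0,0,-0.052],[0.0009,0.001,0],0.022],[[0,0,-0.105],[0.0018,0.002,0],0.022],[[0,0,-0.157],[0.0028,0.0029,0],0.022],[[0,0,-0.209],[0.0039,0.0038,0],0.022],[[0,0,-0.262],[0.005,0.0046,0],0.022],[[0,0,-0.314],[0.0061,0.0053,0],0.022],[[0,0,-0.367],[0.0072,0.006,0],0.022],[[0,0,-0.419],[0.0084,0.0066,0],0.022]]}}

```text
time_s: 20.75
position: [584.3, 236.2, 112.8]
eef_rot: [[-0.574, 0.819, -0.005], [0.819, 0.574, -0.003], [0.0, -0.005, -1.0]]
contact_force: [-4.3, -4.3, -5.1]
opening: 0.25
finger_force: 3.0
```

```bash
python3 -c "
from h import *
feel(130.8)"; python3 plan.py 130.8 122.8 4;python3 plan.py 122.8 114.8 4;python3 plan.py 114.8 106.8 4
```

```text
t 20.75 Ftan 6.1 Frad -0.45 Fz -5.1 Mz 0.048 Mz axis if torque at TCP 0.197 r,lead 24.7 4.2 toolx 125.0 [584.3 236.2 112.8]
[[0, 0, np.float64(-0.035)], [np.float64(0.0008), np.float64(0.0004), 0], 0.022]
[[0, 0, np.float64(-0.07)], [np.float64(0.0016), np.float64(0.0007), 0], 0.022]
[[0, 0, np.float64(-0.105)], [np.float64(0.0025), np.float64(0.0011), 0], 0.022]
[[0, 0, np.float64(-0.14)], [np.float64(0.0033), np.float64(0.0014), 0], 0.022]
[[0, 0, np.float64(-0.035)], [np.float64(0.0009), np.float64(0.0003), 0], 0.022]
[[0, 0, np.float64(-0.07)], [np.float64(0.0017), np.float64(0.0005), 0], 0.022]
[[0, 0, np.float64(-0.105)], [np.float64(0.0026), np.float64(0.0007), 0], 0.022]
[[0, 0, np.float64(-0.14)], [np.float64(0.0035), np.float64(0.0009), 0], 0.022]
[[0, 0, np.float64(-0.035)], [np.float64(0.0009), np.float64(0.0001), 0], 0.022]
[[0, 0, np.float64(-0.07)], [np.float64(0.0018), np.float64(0.0003), 0], 0.022]
[[0, 0, np.float64(-0.105)], [np.float64(0.0027), np.float64(0.0003), 0], 0.022]
[[0, 0, np.float64(-0.14)], [np.float64(0.0036), np.float64(0.0004), 0], 0.022]
```

Running free gives about 0.198 N m and about 6 N, as expected. I'll go on in small steps.

>>> {"fn": "carry_out", "kwargs": {"motion": [[[0,0,-0.035],[0.0008,0.0004,0],0.022],[[0,0,-0.07],[0.0016,0.0007,0],0.022],[[0,0,-0.105],[0.0025,0.0011,0],0.022],[[0,0,-0.14],[0.0033,0.0014,0],0.022]]}}

```text
time_s: 21.15
position: [587.4, 237.7, 112.8]
eef_rot: [[-0.454, 0.891, -0.005], [0.891, 0.454, -0.003], [-0.0, -0.006, -1.0]]
contact_force: [-4.7, -4.2, -3.4]
opening: 0.252
finger_force: 3.0
```

```bash
python3 -c "
from h import *
feel(122.8)"
```

```text
t 21.15 Ftan 6.26 Frad -0.96 Fz -3.4 Mz 0.085 Mz axis if torque at TCP 0.235 r,lead 24.6 4.1 toolx 117.0 [587.4 237.7 112.8]
```

>>> {"fn": "carry_out", "kwargs": {"motion": [[[0,0,-0.035],[0.0009,0.0003,0],0.022],[[0,0,-0.07],[0.0017,0.0005,0],0.022],[[0,0,-0.105],[0.0026,0.0007,0],0.022],[[0,0,-0.14],[0.0035,0.0009,0],0.022]]}}

```text
time_s: 21.55
position: [590.6, 238.7, 112.7]
eef_rot: [[-0.325, 0.946, -0.006], [0.946, 0.325, -0.003], [-0.001, -0.006, -1.0]]
contact_force: [-4.8, -2.6, -2.4]
opening: 0.25
finger_force: 3.0
```

```bash
python3 -c "
from h import *
feel(114.8)"; python3 plan.py 106.8 98.8 4;python3 plan.py 98.8 90.8 4;python3 plan.py 90.8 82.8 4
```

```text
t 21.55 Ftan 5.42 Frad -0.39 Fz -2.4 Mz 0.049 Mz axis if torque at TCP 0.18 r,lead 24.5 4.0 toolx 109.0 [590.6 238.7 112.7]
[[0, 0, np.float64(-0.035)], [np.float64(0.0009), np.float64(0.0), 0], 0.022]
[[0, 0, np.float64(-0.07)], [np.float64(0.0018), np.float64(0.0), 0], 0.022]
[[0, 0, np.float64(-0.105)], [np.float64(0.0027), np.float64(-0.0), 0], 0.022]
[[0, 0, np.float64(-0.14)], [np.float64(0.0036), np.float64(-0.0001), 0], 0.022]
[[0, 0, np.float64(-0.035)], [np.float64(0.0009), np.float64(-0.0001), 0], 0.022]
[[0, 0, np.float64(-0.07)], [np.float64(0.0018), np.float64(-0.0002), 0], 0.022]
[[0, 0, np.float64(-0.105)], [np.float64(0.0027), np.float64(-0.0004), 0], 0.022]
[[0, 0, np.float64(-0.14)], [np.float64(0.0036), np.float64(-0.0006), 0], 0.022]
[[0, 0, np.float64(-0.035)], [np.float64(0.0009), np.float64(-0.0002), 0], 0.022]
[[0, 0, np.float64(-0.07)], [np.float64(0.0017), np.float64(-0.0005), 0], 0.022]
[[0, 0, np.float64(-0.105)], [np.float64(0.0026), np.float64(-0.0008), 0], 0.022]
[[0, 0, np.float64(-0.14)], [np.float64(0.0034), np.float64(-0.0011), 0], 0.022]
```

>>> {"fn": "carry_out", "kwargs": {"motion": [[[0,0,-0.035],[0.0009,0.0001,0],0.022],[[0,0,-0.07],[0.0018,0.0003,0],0.022],[[0,0,-0.105],[0.0027,0.0003,0],0.022],[[0,0,-0.14],[0.0036,0.0004,0],0.022]]}}

```text
time_s: 21.95
position: [594.1, 239.4, 112.6]
eef_rot: [[-0.19, 0.982, -0.006], [0.982, 0.19, -0.002], [-0.001, -0.006, -1.0]]
contact_force: [-6.1, -2.2, -3.4]
opening: 0.25
finger_force: 3.0
```

```bash
python3 -c "
from h import *
feel(106.8)"
```

```text
t 21.95 Ftan 6.44 Frad -0.39 Fz -3.4 Mz 0.028 Mz axis if torque at TCP 0.184 r,lead 24.4 4.0 toolx 101.0 [594.1 239.4 112.6]
```

>>> {"fn": "carry_out", "kwargs": {"motion": [[[0,0,-0.035],[0.0009,0,0],0.022],[[0,0,-0.07],[0.0018,0,0],0.022],[[0,0,-0.105],[0.0027,0,0],0.022]]}}

```text
time_s: 22.25
position: [596.7, 239.5, 112.6]
eef_rot: [[-0.086, 0.996, -0.006], [0.996, 0.086, -0.002], [-0.002, -0.006, -1.0]]
contact_force: [-6.0, -1.4, -4.4]
opening: 0.247
finger_force: 3.0
```

```bash
python3 -c "
from h import *
feel(100.8)"
```

```text
t 22.25 Ftan 6.2 Frad -0.26 Fz -4.4 Mz 0.064 Mz axis if torque at TCP 0.214 r,lead 24.4 4.1 toolx 95.0 [596.7 239.5 112.6]
```

>>> {"fn": "carry_out", "kwargs": {"motion": [[[0,0,-0.035],[0.0009,0,0],0.022],[[0,0,-0.07],[0.0018,-0.0001,0],0.022],[[0,0,-0.105],[0.0027,-0.0002,0],0.022]]}}

```text
time_s: 22.55
position: [599.4, 239.4, 112.6]
eef_rot: [[0.019, 1.0, -0.006], [1.0, -0.019, -0.002], [-0.002, -0.006, -1.0]]
contact_force: [-6.7, -1.2, -4.4]
opening: 0.251
finger_force: 3.0
```

```bash
python3 -c "
from h import *
feel(94.8)"; python3 plan.py 94.8 88.8 3;python3 plan.py 88.8 82.8 3; python3 plan.py 82.8 76.8 3; python3 plan.py 76.8 70.8 3
```

```text
t 22.55 Ftan 6.79 Frad -0.62 Fz -4.4 Mz 0.025 Mz axis if torque at TCP 0.188 r,lead 24.3 4.1 toolx 88.9 [599.4 239.4 112.6]
[[0, 0, np.float64(-0.035)], [np.float64(0.0009), np.float64(-0.0002), 0], 0.022]
[[0, 0, np.float64(-0.07)], [np.float64(0.0018), np.float64(-0.0004), 0], 0.022]
[[0, 0, np.float64(-0.105)], [np.float64(0.0026), np.float64(-0.0006), 0], 0.022]
[[0, 0, np.float64(-0.035)], [np.float64(0.0009), np.float64(-0.0003), 0], 0.022]
[[0, 0, np.float64(-0.07)], [np.float64(0.0017), np.float64(-0.0006), 0], 0.022]
[[0, 0, np.float64(-0.105)], [np.float64(0.0026), np.float64(-0.0009), 0], 0.022]
[[0, 0, np.float64(-0.035)], [np.float64(0.0008), np.float64(-0.0003), 0], 0.022]
[[0, 0, np.float64(-0.07)], [np.float64(0.0016), np.float64(-0.0007), 0], 0.022]
[[0, 0, np.float64(-0.105)], [np.float64(0.0025), np.float64(-0.0011), 0], 0.022]
[[0, 0, np.float64(-0.035)], [np.float64(0.0008), np.float64(-0.0004), 0], 0.022]
[[0, 0, np.float64(-0.07)], [np.float64(0.0016), np.float64(-0.0009), 0], 0.022]
[[0, 0, np.float64(-0.105)], [np.float64(0.0023), np.float64(-0.0014), 0], 0.022]
```

>>> {"fn": "carry_out", "kwargs": {"motion": [[[0,0,-0.035],[0.0009,-0.0002,0],0.022],[[0,0,-0.07],[0.0018,-0.0004,0],0.022],[[0,0,-0.105],[0.0026,-0.0006,0],0.022]]}}

```text
time_s: 22.85
position: [601.7, 238.9, 112.5]
eef_rot: [[0.123, 0.992, -0.007], [0.992, -0.123, -0.002], [-0.003, -0.006, -1.0]]
contact_force: [-7.8, -0.2, -4.8]
opening: 0.254
finger_force: 3.6
```

```bash
python3 -c "
from h import *
feel(88.8)"
```

```text
t 22.85 Ftan 7.79 Frad -0.32 Fz -4.8 Mz 0.051 Mz axis if torque at TCP 0.238 r,lead 24.2 3.9 toolx 82.9 [601.7 238.9 112.5]
```

Contact: finger force is up from a steady 3.0 to 3.6, and tangential force to 7.8 N. I'll take smaller steps now.

>>> {"fn": "carry_out", "kwargs": {"motion": [[[0,0,-0.026],[0.0007,-0.0002,0],0.022],[[0,0,-0.052],[0.0013,-0.0004,0],0.022]]}}

```text
time_s: 23.05
position: [602.6, 238.5, 112.4]
eef_rot: [[0.174, 0.985, -0.008], [0.985, -0.174, -0.002], [-0.003, -0.007, -1.0]]
contact_force: [-8.7, 0.2, -4.3]
opening: 0.249
finger_force: 4.2
```

```bash
python3 -c "
from h import *
feel(85.8)"
```

```text
t 23.05 Ftan 8.68 Frad -0.44 Fz -4.3 Mz 0.032 Mz axis if torque at TCP 0.239 r,lead 24.1 3.5 toolx 80.0 [602.6 238.5 112.4]
```

>>> {"fn": "carry_out", "kwargs": {"motion": [[[0,0,-0.01],[0.0003,-0.0001,0],0.022],[[0,0,-0.02],[0.0005,-0.0002,0],0.022]]}}

```text
time_s: 23.25
position: [602.9, 238.4, 112.3]
eef_rot: [[0.193, 0.981, -0.008], [0.981, -0.193, -0.002], [-0.004, -0.007, -1.0]]
contact_force: [-8.7, 1.1, -4.9]
opening: 0.252
finger_force: 4.4
```

```bash
python3 -c "
from h import *
feel(84.6)"; python3 plan.py 84.6 97 3
```

```text
t 23.25 Ftan 8.8 Frad 0.26 Fz -4.9 Mz 0.129 Mz axis if torque at TCP 0.342 r,lead 24.0 3.3 toolx 78.9 [602.9 238.4 112.3]
[[0, 0, np.float64(0.072)], [np.float64(-0.0018), np.float64(0.0006), 0], 0.022]
[[0, 0, np.float64(0.144)], [np.float64(-0.0036), np.float64(0.001), 0], 0.022]
[[0, 0, np.float64(0.216)], [np.float64(-0.0054), np.float64(0.0013), 0], 0.022]
```

The bar now takes 1.47 times its free effort. I'll back off and rise clear.

>>> {"fn": "carry_out", "kwargs": {"motion": [[[0,0,0],[-0.003,0,0],0.022],[[0,0,0],[-0.007,0.0005,0],0.022],[[0,0,0],[-0.007,0.0005,0],0.022],[[0,0,0],[-0.007,0.0005,0],0.022]]}}

```text
time_s: 23.65
position: [600.4, 239.8, 114.7]
eef_rot: [[0.193, 0.981, 0.002], [0.981, -0.193, 0.001], [0.001, 0.002, -1.0]]
contact_force: [0.4, -0.9, -0.5]
opening: 0.252
finger_force: 0.0
```

```bash
python3 -c "
from h import *
feel(90)"
```

```text
t 23.65 Ftan -0.42 Frad -0.88 Fz -0.5 Mz -0.012 Mz axis if torque at TCP -0.026 r,lead 25.0 3.1 toolx 78.9 [600.4 239.8 114.7]
```

>>> {"fn": "carry_out", "kwargs": {"motion": [[[0,0,0],[-0.001,0,0.02],0.022],[[0,0,0],[-0.001,0,0.05],0.022],[[0,0,0],[-0.04,0,0.09],0.022],[[0,0,0],[-0.08,0,0.11],0.022],[[0,0,0],[-0.08,0,0.11],0.022],[[0,0,0],[-0.08,0,0.11],0.022]]}}

```text
time_s: 24.25
position: [520.1, 239.9, 225.4]
eef_rot: [[0.192, 0.981, 0.003], [0.981, -0.192, 0.001], [0.002, 0.003, -1.0]]
contact_force: [0.2, -0.3, -0.1]
opening: 0.251
finger_force: 0.0
```

Run:
```python
from h import *
q=cam('top');s=readout.state();print(s['time_s'],s['position'],s['contact_force'])
for l in('spool_green','spool_blue','wool_tin','side_cutters','screwdriver_2','pill_tub','brass_tube','bar_mid'):
    for r in imaging.regions_of(q,l)[:1]:
        ys,xs=np.nonzero(r['mask']);print(l,round(r['score'],2),r['at'],xs.min(),xs.max(),ys.min(),ys.max())
th=.105;c,sn=np.cos(th),np.sin(th)
for X in(-155,-72): print(X,proj(q,[597.2+X*c,216.2+X*sn,34]).round(1))
```

```text
24.3 [520.45071542 239.76608464 224.4813738 ] [ 0.78105042 -0.61473453 -1.07570861]
spool_green 0.73 [197.6, 322.4] 313 334 188 206
spool_blue 0.71 [129.5, 223.8] 215 234 121 140
wool_tin 0.69 [139.8, 260.8] 251 272 129 151
side_cutters 0.61 [145.1, 192.3] 173 206 128 148
pill_tub 0.48 [169.7, 138.7] 130 144 165 175
brass_tube 0.55 [221.4, 230.4] 226 236 195 244
bar_mid 0.45 [187.5, 238.3] 226 242 187 190
-155 [[233.5 243.6]]
-72 [[230.7 214.3]]
```

The robot is clear, the bystanders are where they were, and the tube end is at the predicted row (about 244). I'm handing in.

```bash
python3 -c "
from h import *
print(workorder.sign_off())"
```

```text
the job is handed in; nothing more can be done
None
```

The tube is home against the stop and fence, the clamp is snugged to about 1.5 times its free-running effort (an estimated 37 N on the tube), the gripper is clear and the other things show no sign of having moved (the screwdriver was not found in the last picture); the job is handed in, but no verdict was returned.

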